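# Put the lids on the storage jars

### The arm

A 7-joint arm with a two-finger parallel gripper is mounted at the origin on a cart in front of the work surface, level with it; the furniture and walls round the work are solid. World frame = base frame: x ahead of the robot, y to its left, z up, the work surface at z = 0. Lengths are in m, angles in rad, forces in N, time in s.
With the tool pointing down it reaches from about 0.35 to 0.9 m from the base axis. Payload 8.1 kg.
Tool frame: the origin (TCP) lies at the very end of the fingers, on their centre line; the grasp point (between the pads) lies robot.grip_point_offset behind it (robot.grip_point_offset is the distance from the TCP to the grasp point, in m); z points along the fingers, y is the line along which they close (so a half turn about z gives the same grasp; the last joint's range is limited). The gripper opens to 92 mm and grips with 3 to 60 N. Pads are 19 mm wide; open, the fingers measure 130 mm over their backs; the gripper's body (75 mm by 190 mm) begins 47 mm behind the grasp point.
Start: joints at [1.232, 0.434, 0.025, 1.573, -0.012, 1.134, -0.075], TCP at [0.146, -0.608, 0.227] pointing down, gripper open.
Joint ranges: [-2.62, 2.62], [-0.44, 2.09], [-1.27, 1.32], [0.08, 2.57], [-1.32, 4.46], [0.12, 2], [-2.74, 2.74]. Speed limits (rad/s): [2.22, 2.22, 3.01, 3.01, 3.14, 3.14, 3.14].

### API

Orientations are given as a unit quaternion [w, x, y, z].
In Python, from bench import robot gives the robot as it stands. The module is installed in compiled form; this text tells all that it offers.
- The arm moves only by the shell command python3 -m handwheel 'ROWS' [FORCE]. ROWS is JSON, a list that holds one entry, the list of rows, each a list of 7 numbers: the opening, from 0 (shut) to 1 (fully open), then the shift along the tool's x, y, z scaled (see below), then the turn, a rotation vector about the tool's x, y, z scaled (see below). A call has 1 to 20 rows; each row shifts and turns the commanded pose from where the row before left it, along the tool's axes as they then stand; what a row does not reach is not made up. The controller multiplies each number of a shift by 0.04 m and each number of a turn by 4 degrees. A row lasts 1/8 s, in which the tool goes at most 62.5 mm and 10.7 degrees, less where a joint would pass 70% of its speed; a pose out of reach is approached as far as the arm can. A call with a number of a shift or a turn outside -1 to 1 is refused whole. A call with a gripper value outside its range is refused whole. The fingers move at their own pace and stop on an object; FORCE is the grip in N (left out, the last holds). Time passes only in rows, so rows that do not move let the fingers close. It gives the time, the measured TCP pose, the force, the opening and the grip force at its end, in the units of the state.
- robot.read_state(): the state, without advancing time (a new reading comes with each control period).
- robot.capture(name): name is "side" or "top" or "wrist"; returns the picture (400x640x3 uint8, red, green, blue); there is no depth.
- robot.camera_model(name): a dict with "K" (3x3 intrinsics, pixels), "cam_to_world" (4x4, takes a point from camera to world coordinates). Camera axes: x right, y down, z forward; pixel columns grow to the right and rows downward; lengths in m; the calibration is good to about 2 mm. A picture is of the moment at which its call begins: read the wrist's pose just before it. camera_model takes no time and is no camera call; for the wrist camera it gives the pose at the moment of the call.
- robot.finish_job(): hands the job in; it is judged then, once.
The state is a dict: "time": time; "q": joint angles; "joint_velocities": joint speeds; "joint_efforts": joint torques, N m; "tool_pos": TCP position; "ee_rot": TCP orientation; "contact_force": force on the tool from outside, world axes, zero at the start; "torque": the same for the moment, N m; "grip_width": opening from 0.0 (shut) to 1.0 (fully open); "finger_force": force on a finger pad.
Only numpy, scipy, OpenCV 4.12 (cv2) and the standard library are available. Lean on these libraries where they do the work, as an engineer would, in place of code of your own. Each camera call takes 0.05 s, during which the arm holds its last target. There are 200 camera calls.

### The job

Close the four white storage jars: put each wooden lid on the jar it belongs to by shape and size, so that its plug sits in the opening and the plate lies flat on the rim. Set the lids down rather than dropping them, leave the jars standing where they are, and do not knock over or push the little coffee cup.

Things in the scene. Friction and masses are not known exactly. Their poses are not given: they have to be found in the camera images.
- big_round_jar: White stoneware storage jar, open at the top, loose, about 0.55 kg: the larger round jar, 104 mm across outside, opening 94 mm across; walls 5 mm, 78 mm tall. In it, below the lid's reach: a bulb of garlic. Origin: centre of its underside, z up. With its lid home the lid's origin is 66 mm above this.
- small_round_jar: White stoneware storage jar, open at the top, loose, about 0.38 kg: the smaller round jar, 80 mm across outside, opening 70 mm across; walls 5 mm, 60 mm tall. In it, below the lid's reach: a coffee capsule. Origin: centre of its underside, z up. With its lid home the lid's origin is 48 mm above this.
- square_jar: White stoneware storage jar, open at the top, loose, about 0.48 kg: the square jar, 84 x 84 mm outside, opening 74 x 74 mm; walls 5 mm, 70 mm tall. In it, below the lid's reach: a lemon. Origin: centre of its underside, z up. With its lid home the lid's origin is 58 mm above this.
- oblong_jar: White stoneware storage jar, open at the top, loose, about 0.46 kg: the oblong jar, 74 mm (along its x) x 116 mm (along its y) outside, opening 64 x 106 mm; walls 5 mm, 56 mm tall. In it, below the lid's reach: three wooden clothes pegs. Origin: centre of its underside, z up. With its lid home the lid's origin is 44 mm above this.
- big_round_lid: Pale wooden lid, 0.09 to 0.19 kg, right way up: round, plate 106 mm across, plug 86 mm across. Upwards: plug 12 mm (lower 8 mm taper in by 6 mm all round; 4 mm play once home), plate 8 mm, round knob 24 mm thick, 26 mm tall at the middle. Origin: centre of the plug's underside, 20 mm below the knob's foot.
- small_round_lid: Pale wooden lid, 0.09 to 0.19 kg, right way up: round, plate 82 mm across, plug 62 mm across. Upwards: plug 12 mm (lower 8 mm taper in by 6 mm all round; 4 mm play once home), plate 8 mm, round knob 24 mm thick, 26 mm tall at the middle. Origin: centre of the plug's underside, 20 mm below the knob's foot.
- square_lid: Pale wooden lid, 0.09 to 0.19 kg, right way up: square, plate 86 x 86 mm, plug 66 x 66 mm. Upwards: plug 12 mm (lower 8 mm taper in by 6 mm all round; 4 mm play once home), plate 8 mm, round knob 24 mm thick, 26 mm tall at the middle. Origin: centre of the plug's underside, 20 mm below the knob's foot. Sides along the jar's, any of 4 ways round.
- oblong_lid: Pale wooden lid, 0.09 to 0.19 kg, right way up: oblong, plate 76 mm (along its x) x 118 mm (along its y), plug 56 x 98 mm. Upwards: plug 12 mm (lower 8 mm taper in by 6 mm all round; 4 mm play once home), plate 8 mm, round knob 24 mm thick, 26 mm tall at the middle. Origin: centre of the plug's underside, 20 mm below the knob's foot. Sides along the jar's, either way round.
- espresso_cup: Small white patterned coffee cup, 62 mm across, 89 mm over its handle, 52 mm tall, loose on the worktop near the coffee machine; not part of the job, to be left standing. Origin: centre of its underside (of the cup with its handle).

How it is judged:
By the outcome, as a careful person would: the job done as asked, in the order asked, and still so for the second after the job is handed in, with the robot touching nothing.
It also fails if it takes over 106 s, if anything falls off the work surface, if the arm or the gripper's body presses on something with over 40 N, if the wrist force passes 120 N, or if a joint passes its speed limit or range.

## Working session

There is one attempt and no reset: what is moved stays moved. The work goes in short steps, Python scripts to look and compute and a shell command to move; the robot and the scene stay as the last step left them, time stands still between calls to the robot, and variables do not carry over. Pictures are saved under pics/ and viewed, at most 14 in all, crops included, and the job is handed in when it is done.

```bash
mkdir -p pics; cat > h.py <<'E'
import numpy as np,cv2
from bench import robot
from scipy.spatial.transform import Rotation as R
def proj(cm,p):
    T=np.linalg.inv(cm["cam_to_world"]);c=T[:3,:3]@np.array(p,float)+T[:3,3];u=np.array(cm["K"])@c;return u[:2]/u[2]
def ray(cm,u,v,z):
    T=np.array(cm["cam_to_world"]);d=T[:3,:3]@np.linalg.solve(np.array(cm["K"]),[u,v,1.]);o=T[:3,3];return o+d*(z-o[2])/d[2]
def snap(n,f):
    im=robot.capture(n);cv2.imwrite(f"pics/{f}.png",im[:,:,::-1]);return im
E
python3 - <<'E'
from h import *
for n in("top","side"):
    snap(n,n+"0");cm=robot.camera_model(n);print(n,np.round(cm["K"],1).tolist(),np.round(cm["cam_to_world"],3).tolist())
s=robot.read_state();print(s,robot.grip_point_offset)
print(np.round(R.from_quat(s["ee_rot"],scalar_first=True).as_matrix(),3))
E
```

```text
top [[405.4, 0.0, 315.0], [0.0, 405.4, 202.3], [0.0, 0.0, 1.0]] [[0.099, -0.971, 0.216, 0.298], [-0.995, -0.098, 0.015, -0.007], [0.007, -0.216, -0.976, 1.124], [0.0, 0.0, 0.0, 1.0]]
side [[389.2, 0.0, 320.1], [0.0, 389.2, 200.7], [0.0, 0.0, 1.0]] [[-0.716, -0.515, 0.471, -0.071], [-0.698, 0.527, -0.486, 0.642], [0.002, -0.676, -0.737, 1.001], [0.0, 0.0, 0.0, 1.0]]
{'time': 0.1, 'q': array([ 1.23238769,  0.43516597,  0.02497272,  1.57402724, -0.0115862 ,
        1.13400703, -0.07506193]), 'joint_velocities': array([ 0.0002232 , -0.00290142, -0.00039795, -0.0024728 ,  0.00053673,
       -0.00055754,  0.00070519]), 'joint_efforts': array([ 3.34514574e-03, -6.69116735e+01,  9.87960510e-01, -3.15142536e+01,
       -6.05047890e-02,  3.72662453e-02,  7.48748766e-05]), 'tool_pos': array([ 0.14585041, -0.60725559,  0.22600741]), 'ee_rot': array([-7.14245587e-04,  9.93058535e-01,  1.17618926e-01, -1.57598408e-04]), 'contact_force': array([0.0107517 , 0.19597896, 0.38813559]), 'torque': array([-0.00132277,  0.03216903, -0.02198911]), 'finger_force': 0.0, 'grip_width': 0.9993805945220432} 0.0188
[[ 0.972  0.234 -0.   ]
 [ 0.234 -0.972  0.001]
 [-0.    -0.001 -1.   ]]
```

View pics/top0.png

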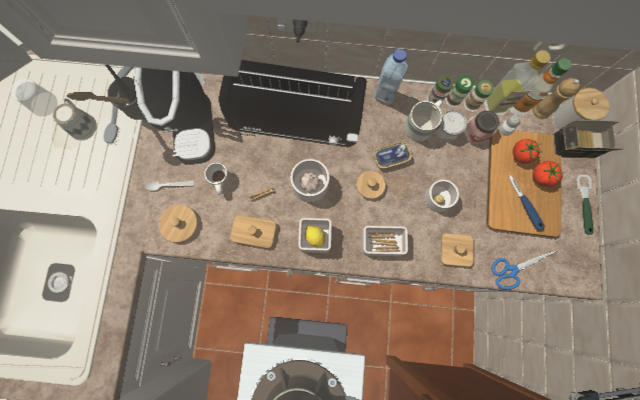

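View pics/side0.png

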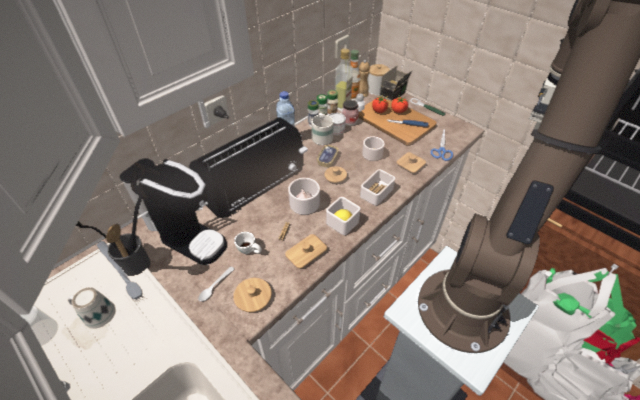

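```bash
python3 - <<'E'
from h import *
im=cv2.imread("pics/top0.png");cm=robot.camera_model("top")
c=im[150:280,150:490];cv2.imwrite("pics/c0.png",cv2.resize(c[:,:170],None,fx=4.4,fy=4.4,interpolation=cv2.INTER_CUBIC));cv2.imwrite("pics/c1.png",cv2.resize(c[:,140:],None,fx=4,fy=4,interpolation=cv2.INTER_CUBIC))
hsv=cv2.cvtColor(im,cv2.COLOR_BGR2HSV)
m=((hsv[...,0]>8)&(hsv[...,0]<22)&(hsv[...,1]>95)&(hsv[...,2]>120)).astype(np.uint8)*255
w=((hsv[...,1]<45)&(hsv[...,2]>120)).astype(np.uint8)*255
for nm,k,z in(("wood",m,.02),("white",w,.065)):
    k[:150]=0;k[265:]=0;k[:,:150]=0;k[:,488:]=0
    k=cv2.morphologyEx(k,cv2.MORPH_CLOSE,np.ones((3,3)))
    for C in cv2.findContours(k,cv2.RETR_EXTERNAL,cv2.CHAIN_APPROX_NONE)[0]:
        if cv2.contourArea(C)<250: continue
        P=np.array([ray(cm,u,v,z)[:2] for u,v in C[:,0].astype(float)],np.float32)
        (a,b),s,t=cv2.minAreaRect(P);print(nm,C[:,0].mean(0).round(),"xy",round(a,4),round(b,4),"size",np.round(s,3),"ang",round(t,1), "fill",round(cv2.contourArea(P)/s[0]/s[1],2))
wm=robot.camera_model("wrist");T=np.array(wm["cam_to_world"]);s=robot.read_state()
Rt=R.from_quat(s["ee_rot"],scalar_first=True).as_matrix();print("wristcam in tool",np.round(Rt.T@(T[:3,3]-s["tool_pos"]),3),np.round(Rt.T@T[:3,:3],3).tolist(),wm["K"][0][0])
E
```

```text
wood [457. 250.] xy 0.4496 -0.3886 size [0.084 0.087] ang 0.9 fill 0.91
wood [253. 231.] xy 0.444 0.1708 size [0.118 0.075] ang 85.4 fill 0.92
wood [178. 223.] xy 0.4462 0.3802 size [0.1   0.102] ang 5.7 fill 0.79
wood [371. 184.] xy 0.6094 -0.1412 size [0.079 0.079] ang 68.2 fill 0.77
white [384. 240.] xy 0.4493 -0.1819 size [0.074 0.122] ang 5.7 fill 0.94
white [315. 234.] xy 0.447 0.0016 size [0.085 0.087] ang 5.7 fill 0.94
white [441. 195.] xy 0.59 -0.3255 size [0.079 0.096] ang 11.8 fill 0.75
white [216. 177.] xy 0.5741 0.2874 size [0.063 0.088] ang 84.7 fill 0.61
white [309. 179.] xy 0.6003 0.031 size [0.105 0.106] ang 18.8 fill 0.79
wristcam in tool [ 0.066  0.    -0.158] [[-0.0, -0.968, -0.25], [1.0, -0.0, -0.0], [0.0, -0.25, 0.968]] 334.26017193688176
```

View pics/c0.png

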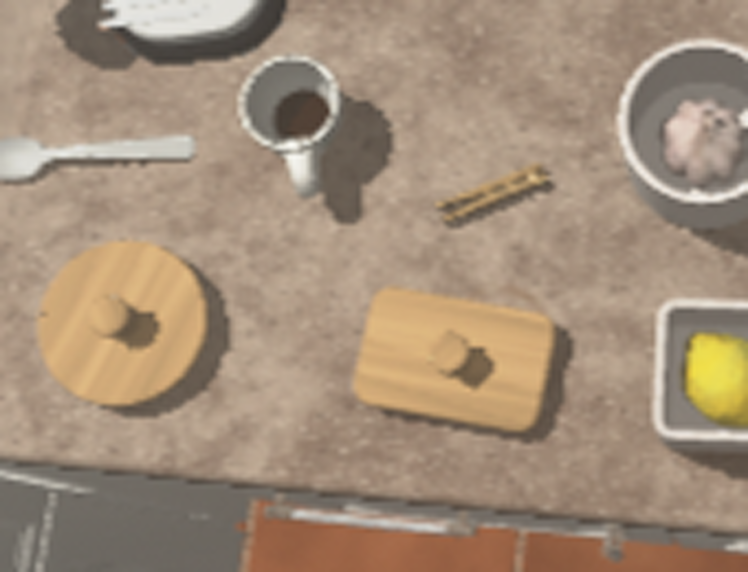

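View pics/c1.png

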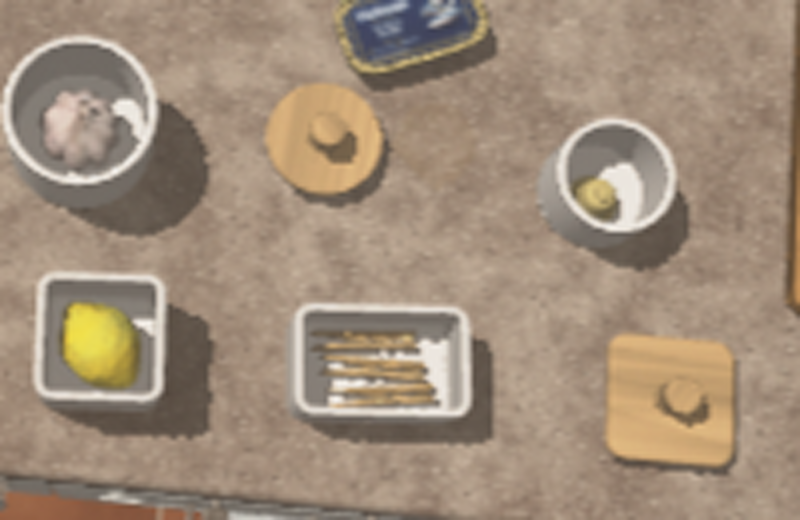

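```bash
cat > m.py <<'E'
from h import *
def jars(im,cm,thr=165):
    hsv=cv2.cvtColor(im,cv2.COLOR_RGB2HSV);out={}
    w=((hsv[...,1]<50)&(hsv[...,2]>thr)).astype(np.uint8)*255
    for nm,p,h,s in(("oblong",(.449,-.182),.056,.116),("square",(.447,.0016),.07,.084),("small",(.59,-.3255),.06,.08),("big",(.60,.031),.078,.104)):
        u=proj(cm,(*p,h));k=np.zeros_like(w);cv2.circle(k,tuple(int(x) for x in u),int(s*300),255,-1);k&=w
        C=max(cv2.findContours(k,cv2.RETR_EXTERNAL,cv2.CHAIN_APPROX_NONE)[0],key=lambda c:cv2.contourArea(cv2.convexHull(c)))
        P=np.array([ray(cm,a,b,h)[:2] for a,b in C[:,0].astype(float)],np.float32)
        P=cv2.convexHull(P);(a,b),sz,t=cv2.minAreaRect(P)
        print(nm,"xy",round(a,4),round(b,4),"size",np.round(sz,3),"ang",round(t,1))
if __name__=="__main__":
    im=cv2.imread("pics/top0.png")[:,:,::-1].copy();cm=robot.camera_model("top")
    for t in(140,165,185):print(t);jars(im,cm,t)
    hsv=cv2.cvtColor(im,cv2.COLOR_RGB2HSV)
    for n,p in(("sq",(458,250)),("ob",(253,231)),("big",(178,223)),("sm",(371,184))):
        # oriented edges: wood incl. dim pixels
        k=((hsv[...,0]>8)&(hsv[...,0]<20)&(hsv[...,1]>85)&(hsv[...,2]>100)).astype(np.uint8)*255
        q=np.zeros_like(k);cv2.circle(q,p,30,255,-1);k&=q
        C=max(cv2.findContours(k,cv2.RETR_EXTERNAL,cv2.CHAIN_APPROX_NONE)[0],key=cv2.contourArea)
        P=cv2.convexHull(np.array([ray(cm,a,b,.018)[:2] for a,b in C[:,0].astype(float)],np.float32))
        (a,b),s,t=cv2.minAreaRect(P);print(n,round(a,4),round(b,4),np.round(s,3),round(t,1),cv2.minEnclosingCircle(P))
E
python3 m.py
```

```text
140
oblong xy 0.4526 -0.1828 size [0.077 0.122] ang 4.0
square xy 0.4474 0.0019 size [0.086 0.086] ang 2.8
small xy 0.5934 -0.3279 size [0.079 0.092] ang 1.3
big xy 0.5969 0.0304 size [0.103 0.106] ang 12.6
165
oblong xy 0.4533 -0.183 size [0.074 0.124] ang 5.7
square xy 0.4476 0.0022 size [0.085 0.085] ang 2.8
small xy 0.5911 -0.3338 size [0.079 0.084] ang 49.8
big xy 0.5969 0.0302 size [0.1   0.105] ang 5.8
185
oblong xy 0.453 -0.1855 size [0.075 0.117] ang 4.2
square xy 0.4477 0.0023 size [0.085 0.085] ang 2.8
small xy 0.593 -0.3352 size [0.079 0.079] ang 47.5
big xy 0.5968 0.0315 size [0.1   0.102] ang 5.8
sq 0.4499 -0.3891 [0.087 0.087] 0.8 ((0.4502405822277069, -0.38869112730026245), 0.05568902939558029)
ob 0.444 0.1714 [0.119 0.076] 85.3 ((0.4435357451438904, 0.17139890789985657), 0.06477201730012894)
big 0.4465 0.381 [0.101 0.103] 5.7 ((0.44621044397354126, 0.3807206153869629), 0.05307824909687042)
sm 0.6101 -0.1418 [0.08  0.081] 50.5 ((0.6090095639228821, -0.1411781907081604), 0.04202952980995178)
```

```bash
cat >> h.py <<'E'
def togo(x,y,z,yaw=0):
    s=robot.read_state();M=R.from_quat(s["ee_rot"],scalar_first=True).as_matrix()
    d=M.T@(np.array([x,y,z])-s["tool_pos"])/.04
    Y=np.radians(yaw);W=np.array([[np.cos(Y),np.sin(Y),0],[np.sin(Y),-np.cos(Y),0],[0,0,-1]])
    r=np.degrees(R.from_matrix(M.T@W).as_rotvec())/4
    print("t",round(s["time"],2),"pos",s["tool_pos"].round(4),"shift",d.round(2),"turn",r.round(2),"F",s["contact_force"].round(1),"w",round(s["grip_width"],3),round(s["finger_force"],1))
E
python3 -m handwheel '[[[0.6,0.85,-0.35,0,0,0,0],[0.6,0.85,-0.35,0,0,0,0],[0.6,0.85,-0.35,0,0,0,0],[0.6,0.85,-0.35,0,0,0,0],[0.6,0.85,-0.35,0,0,0,0],[0.6,0.85,-0.35,0,0,0,0],[0.6,0.85,-0.35,0,0,0,0],[0.6,0.85,-0.35,0,0,0,0],[0.6,0.85,-0.35,0,0,0,0],[0.6,0.85,-0.35,0,0,0,0],[0.6,0,0,0,0,0,0.85],[0.6,0,0,0,0,0,0.85],[0.6,0,0,0,0,0,0.85],[0.6,0,0,0,0,0,0.85],[0.6,0,0,0,0,0,0],[0.6,0,0,0,0,0,0]]]' 30
python3 -c "
from h import *
togo(.45,-.389,.024)
snap('wrist','w1')"
```

```text
time: 2.1
tool_pos: [0.4438, -0.3921, 0.2265]
ee_rot: [-0.0, 1.0, -0.0, -0.0]
contact_force: [0.3, 0.1, 0.2]
grip_width: 0.599
finger_force: 0.0
t 2.1 pos [ 0.4438 -0.3921  0.2265] shift [ 0.16 -0.08  5.06] turn [-0.  0. -0.] F [0.3 0.1 0.2] w 0.599 0.0
```

View pics/w1.png

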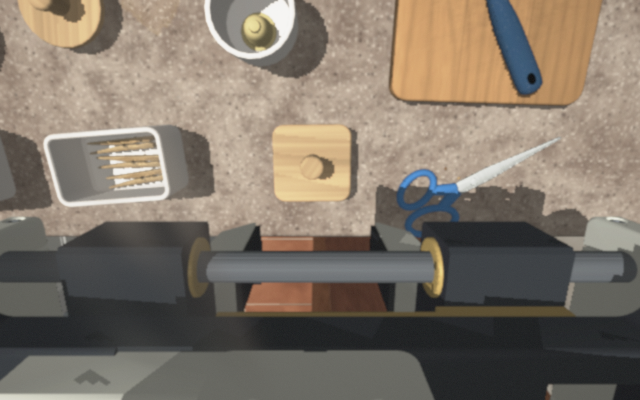

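```bash
cat >> h.py <<'E'
def lid(p,z=.018,rad=80,n="wrist",im=None):
    # wood blob nearest pixel p
    cm=robot.camera_model(n);im=robot.capture(n) if im is None else im
    hsv=cv2.cvtColor(im,cv2.COLOR_RGB2HSV);k=((hsv[...,0]>8)&(hsv[...,0]<20)&(hsv[...,1]>85)&(hsv[...,2]>100)).astype(np.uint8)*255
    q=np.zeros_like(k);cv2.circle(q,p,rad,255,-1);k&=q
    C=max(cv2.findContours(k,cv2.RETR_EXTERNAL,cv2.CHAIN_APPROX_NONE)[0],key=cv2.contourArea)
    P=cv2.convexHull(np.array([ray(cm,a,b,z)[:2] for a,b in C[:,0].astype(float)],np.float32))
    (a,b),s,t=cv2.minAreaRect(P);print("lid",round(a,4),round(b,4),np.round(s,3),round(t,1))
def rim(x,y,h,s,thr=165,n="wrist"):
    cm=robot.camera_model(n);im=robot.capture(n)
    hsv=cv2.cvtColor(im,cv2.COLOR_RGB2HSV);w=((hsv[...,1]<50)&(hsv[...,2]>thr)).astype(np.uint8)*255
    u=proj(cm,(x,y,h));f=np.linalg.norm(proj(cm,(x,y+s,h))-u);k=np.zeros_like(w);cv2.circle(k,tuple(int(v) for v in u),int(f*.8),255,-1);k&=w
    C=max(cv2.findContours(k,cv2.RETR_EXTERNAL,cv2.CHAIN_APPROX_NONE)[0],key=lambda c:cv2.contourArea(cv2.convexHull(c)))
    P=cv2.convexHull(np.array([ray(cm,a,b,h)[:2] for a,b in C[:,0].astype(float)],np.float32));(a,b),sz,t=cv2.minAreaRect(P)
    print("rim",u.round(),"xy",round(a,4),round(b,4),"size",np.round(sz,3),"ang",round(t,1),"circ",np.round(np.r_[cv2.minEnclosingCircle(P)[0],cv2.minEnclosingCircle(P)[1]],4))
    return im
E
python3 -c "
from h import *
lid((312,163))
rim(.453,-.1855,.056,.12)
print(ray(robot.camera_model('wrist'),313,167,.046))"
```

```text
lid 0.4489 -0.3888 [0.085 0.085] 0.4
rim [107. 166.] xy 0.4682 -0.1949 size [0.156 0.151] ang 88.5 circ [ 0.4583 -0.1911  0.0914]
[ 0.45046697 -0.39025528  0.046     ]
```

```bash
python3 -m handwheel '[[[0.6,0.14,-0.08,0,0,0,0],[0.6,0,0,1,0,0,0],[0.6,0,0,1,0,0,0],[0.6,0,0,1,0,0,0],[0.6,0,0,1,0,0,0],[0.6,0,0,0.5,0,0,0],[0.6,0,0,0.5,0,0,0],[0.6,0,0,0,0,0,0],[0,0,0,0,0,0,0],[0,0,0,0,0,0,0],[0,0,0,0,0,0,0],[0,0,0,0,0,0,0],[0,0,0,-0.5,0,0,0],[0,0,0,-1,0,0,0],[0,0,0,-1,0,0,0],[0,0,0,-1,0,0,0],[0,0,0,-0.5,0,0,0],[0,0,0,0,0,0,0]]]' 30
python3 -c "
from h import *
togo(.4475,.002,.184,2.5)"
```

```text
time: 4.5
tool_pos: [0.4502, -0.3896, 0.1882]
ee_rot: [0.001, 1.0, -0.001, 0.001]
contact_force: [0.2, -0.4, -1.7]
grip_width: 0.252
finger_force: 30.0
t 4.5 pos [ 0.4502 -0.3896  0.1882] shift [-0.08 -9.79  0.09] turn [ 0.03 -0.04 -0.65] F [ 0.2 -0.4 -1.7] w 0.252 30.0
```

```bash
python3 -m handwheel '[[[0,0,-0.98,0,0,0,0],[0,0,-0.98,0,0,0,0],[0,0,-0.98,0,0,0,0],[0,0,-0.98,0,0,0,0],[0,0,-0.98,0,0,0,0],[0,0,-0.98,0,0,0,0],[0,0,-0.98,0,0,0,0],[0,0,-0.98,0,0,0,0],[0,-0.08,-0.98,0,0,0,0],[0,0,-0.98,0,0,0,-0.62],[0,0,0,0,0,0,0],[0,0,0,0,0,0,0]]]'
python3 -c "
from h import *
togo(.4475,.002,.085,2.5)
snap('wrist','w2')"
```

```text
time: 6.0
tool_pos: [0.4463, 0.0024, 0.1858]
ee_rot: [0.0, 1.0, 0.021, -0.001]
contact_force: [0.4, -0.1, -1.2]
grip_width: 0.255
finger_force: 30.0
t 6.0 pos [0.4463 0.0024 0.1858] shift [0.03 0.01 2.52] turn [ 0.01  0.03 -0.03] F [ 0.4 -0.1 -1.2] w 0.255 30.0
```

View pics/w2.png

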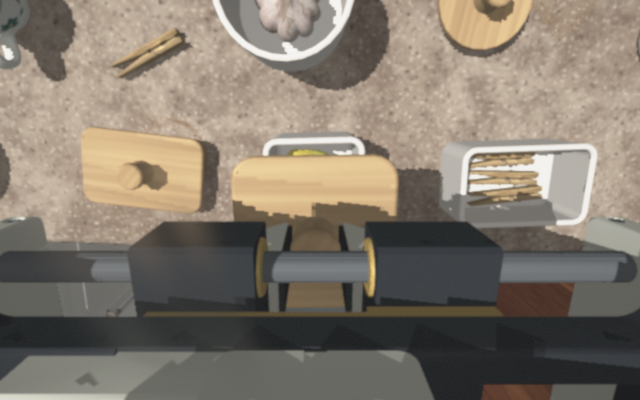

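```bash
python3 -m handwheel '[[[0,0.03,0,0.7,0,0,0],[0,0,0,0.7,0,0,0],[0,0,0,0.4,0,0,0],[0,0,0,0.2,0,0,0],[0,0,0,0.2,0,0,0],[0,0,0,0.15,0,0,0],[0,0,0,0.1,0,0,0],[0,0,0,0.05,0,0,0],[0,0,0,0,0,0,0]]]'
python3 -c "
from h import *
togo(.4475,.002,.0845,2.5)"
```

```text
time: 7.18
tool_pos: [0.4482, 0.0031, 0.0868]
ee_rot: [0.0, 1.0, 0.021, 0.0]
contact_force: [-0.0, -0.1, -0.8]
grip_width: 0.252
finger_force: 30.0
t 7.17 pos [0.4482 0.0031 0.0868] shift [-0.02  0.03  0.06] turn [ 0.   -0.   -0.03] F [-0.  -0.1 -0.8] w 0.252 30.0
```

```bash
python3 -m handwheel '[[[0,0,0,0.04,0,0,0],[0,0,0,0.04,0,0,0],[0,0,0,0,0,0,0]]]'
```

```text
time: 7.55
tool_pos: [0.4484, 0.0031, 0.085]
ee_rot: [0.0, 1.0, 0.021, 0.001]
contact_force: [-7.3, -0.3, 24.5]
grip_width: 0.249
finger_force: 30.0
```

```bash
python3 -m handwheel '[[[0,0,0,-0.03,0,0,0],[0.4,0,0,0,0,0,0],[0.5,0,0,0,0,0,0],[0.6,0,0,0,0,0,0],[0.6,0,0,-0.6,0,0,0],[0.6,0,0,-1,0,0,0],[0.6,0,0,-1,0,0,0],[0.6,0,0,-0.3,0,0,0],[0.6,0,0,0,0,0,0]]]'
python3 -c "
from h import *
togo(.609,-.1415,.18,0)
snap('wrist','w3')
rim(.597,.0305,.078,.104)
rim(.453,-.1855,.056,.12)
"
```

```text
time: 8.68
tool_pos: [0.4484, 0.003, 0.2009]
ee_rot: [0.0, 1.0, 0.021, 0.001]
contact_force: [-0.1, -0.6, -0.2]
grip_width: 0.595
finger_force: 0.0
t 8.68 pos [0.4484 0.003  0.2009] shift [3.86 3.78 0.53] turn [ 0.   -0.02  0.59] F [-0.1 -0.6 -0.2] w 0.595 0.0
rim [286.  -9.] xy 0.5588 0.0457 size [0.063 0.134] ang 2.4 circ [0.5878 0.0468 0.067 ]
rim [518. 183.] xy 0.4785 -0.1941 size [0.201 0.121] ang 77.4 circ [ 0.4508 -0.1891  0.1034]
```

View pics/w3.png

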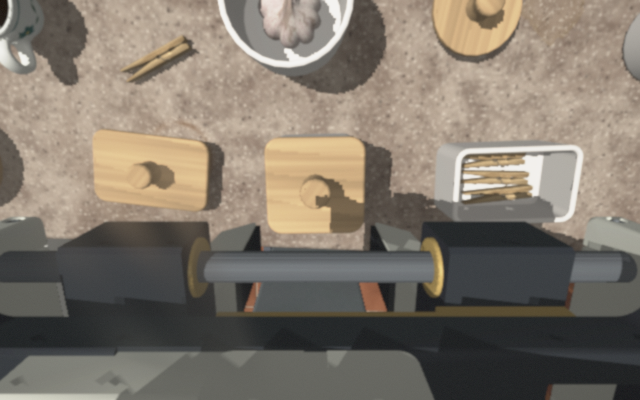

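```bash
python3 -m handwheel '[[[0.6,0.96,0.95,0,0,0,0],[0.6,0.96,0.95,0,0,0,0],[0.6,0.96,0.95,0,0,0,0],[0.6,0.96,0.95,0,0,0,0],[0.6,0,0,0,0,0,0.6],[0.6,0,0,0,0,0,0],[0.6,0,0,0,0,0,0]]]'
python3 -c "
from h import *
togo(.609,-.1415,.0265,0)
cm=robot.camera_model('wrist');u=proj(cm,(.609,-.1415,.02));print(u);lid((int(u[0]),int(u[1])))
im=rim(.593,-.335,.06,.08)
cv2.imwrite('pics/w4.png',im[:,:,::-1])"
```

```text
time: 9.7
tool_pos: [0.6073, -0.1416, 0.1999]
ee_rot: [-0.0, 1.0, 0.001, -0.001]
contact_force: [-0.0, 0.4, -0.2]
grip_width: 0.6
finger_force: 0.0
t 9.7 pos [ 0.6073 -0.1416  0.1999] shift [ 0.05 -0.    4.34] turn [-0.01  0.02  0.02] F [-0.   0.4 -0.2] w 0.6 0.0
[314.8421459  171.63977483]
lid 0.6097 -0.1401 [0.079 0.08 ] 0.1
rim [524. 197.] xy 0.6183 -0.3304 size [0.113 0.067] ang 77.0 circ [ 0.6017 -0.327   0.0569]
```

View pics/w4.png

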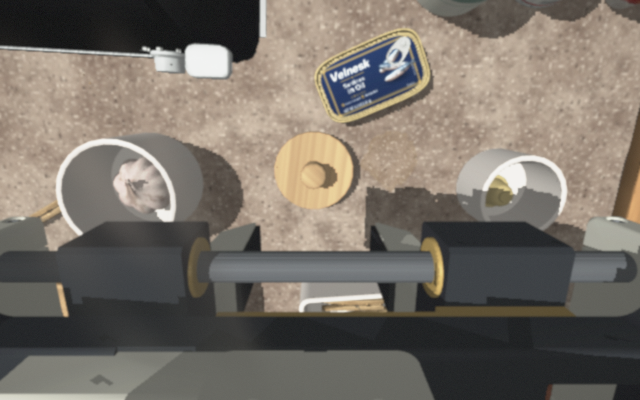

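```bash
python3 -m handwheel '[[[0.6,0.05,-0.02,0.5,0,0,0],[0.6,0,0,1,0,0,0],[0.6,0,0,1,0,0,0],[0.6,0,0,1,0,0,0],[0.6,0,0,0.5,0,0,0],[0.6,0,0,0.33,0,0,0],[0.6,0,0,0,0,0,0],[0.6,0,0,0,0,0,0],[0,0,0,0,0,0,0],[0,0,0,0,0,0,0],[0,0,0,0,0,0,0],[0,0,0,0,0,0,0],[0,0,0,-0.5,0,0,0],[0,0,0,-1,0,0,0],[0,0,0,-1,0,0,0],[0,0,0,-1,0,0,0],[0,0,0,-0.5,0,0,0],[0,0,0,0,0,0,0]]]'
python3 -c "
from h import *
togo(.593,-.335,.184)"
```

```text
time: 12.05
tool_pos: [0.6108, -0.1418, 0.189]
ee_rot: [0.0, 1.0, -0.0, 0.002]
contact_force: [-0.1, 0.2, -2.1]
grip_width: 0.253
finger_force: 30.0
t 12.05 pos [ 0.6108 -0.1418  0.189 ] shift [-0.44  4.83  0.13] turn [ 0.01 -0.04 -0.  ] F [-0.1  0.2 -2.1] w 0.253 30.0
```

```bash
python3 -m handwheel '[[[0,-0.09,0.97,0,0,0,0],[0,-0.09,0.97,0,0,0,0],[0,-0.09,0.97,0,0,0,0],[0,-0.09,0.97,0,0,0,0],[0,-0.09,0.95,0,0,0,0],[0,0,0,0,0,0,0],[0,0,0,0,0,0,0]]]'
python3 -c "
from h import *
togo(.593,-.335,.075)
im=snap('top','t5');cv2.imwrite('pics/t5c.png',cv2.resize(im[140:280,300:500,::-1],None,fx=4,fy=4))
snap('wrist','w5')"
```

```text
time: 12.92
tool_pos: [0.5914, -0.3338, 0.1859]
ee_rot: [-0.001, 1.0, -0.0, -0.001]
contact_force: [0.1, 0.2, -1.5]
grip_width: 0.252
finger_force: 30.0
t 12.93 pos [ 0.5914 -0.3338  0.1859] shift [0.04 0.03 2.77] turn [-0.02  0.03 -0.  ] F [ 0.1  0.2 -1.5] w 0.252 30.0
```

View pics/w5.png

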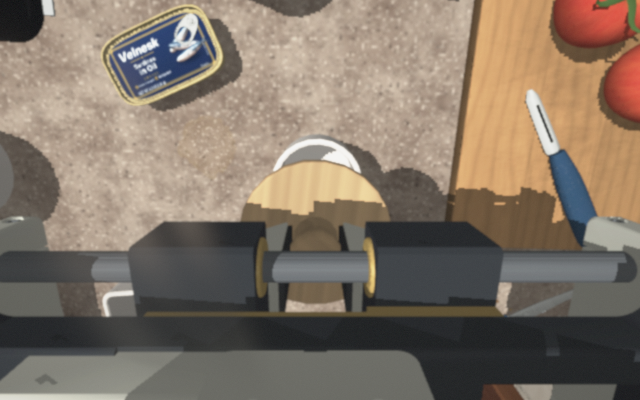

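```bash
python3 -m handwheel '[[[0,0.03,0.02,0.7,0,0,0],[0,0,0,0.8,0,0,0],[0,0,0,0.5,0,0,0],[0,0,0,0.2,0,0,0],[0,0,0,0.2,0,0,0],[0,0,0,0.15,0,0,0],[0,0,0,0.08,0,0,0],[0,0,0,0.03,0,0,0],[0,0,0,0,0,0,0]]]'
python3 -m handwheel '[[[0,0,0,0.04,0,0,0],[0,0,0,0,0,0,0]]]'
```

```text
time: 14.15
tool_pos: [0.5932, -0.3357, 0.0813]
ee_rot: [0.0, 1.0, -0.0, 0.0]
contact_force: [-0.5, -0.2, -0.6]
grip_width: 0.255
finger_force: 30.0
time: 14.4
tool_pos: [0.593, -0.3356, 0.0795]
ee_rot: [0.0, 1.0, -0.0, -0.0]
contact_force: [0.1, -0.1, -1.0]
grip_width: 0.248
finger_force: 30.0
```

```bash
python3 -m handwheel '[[[0,0,0,0.05,0,0,0],[0,0,0,0.03,0,0,0],[0,0,0,0,0,0,0]]]'
```

```text
time: 14.78
tool_pos: [0.593, -0.3356, 0.0761]
ee_rot: [-0.0, 1.0, -0.0, -0.0]
contact_force: [0.4, 0.2, -2.2]
grip_width: 0.255
finger_force: 30.0
```

```bash
python3 -m handwheel '[[[0,0,0,0.03,0,0,0],[0,0,0,0,0,0,0]]]'; python3 -m handwheel '[[[0,0,0,0.02,0,0,0],[0,0,0,0,0,0,0]]]'
```

```text
time: 15.02
tool_pos: [0.5932, -0.3356, 0.0757]
ee_rot: [0.0, 1.0, -0.0, 0.0]
contact_force: [-1.8, -0.3, 5.3]
grip_width: 0.257
finger_force: 30.0
time: 15.28
tool_pos: [0.5933, -0.3357, 0.0757]
ee_rot: [0.0, 1.0, -0.0, 0.0]
contact_force: [-5.1, 2.7, 11.2]
grip_width: 0.25
finger_force: 30.0
```

```bash
python3 -m handwheel '[[[0,0,0,-0.03,0,0,0],[0.4,0,0,0,0,0,0],[0.5,0,0,0,0,0,0],[0.6,0,0,0,0,0,0],[0.6,0,0,-0.6,0,0,0],[0.6,0,0,-1,0,0,0],[0.6,0,0,-1,0,0,0],[0.6,0,0,-0.5,0,0,0],[0.6,0,0,0,0,0,0]]]'
python3 -c "
from h import *
im=snap('wrist','w6')
lid((316,190),.066,100,im=im)"
python3 -m handwheel '[[[0.6,-0.2,-1,0,0,0,0],[0.6,-0.2,-1,0,0,0,0],[0.6,-0.2,-1,0,0,0,0],[0.6,-0.2,-1,0,0,0,0],[0.6,-0.2,-1,0,0,0,0],[0.6,-0.2,-1,0,0,0,0],[0.6,-0.2,-1,0,0,0,0],[0.6,-0.2,-1,0,0,0,0],[0.6,-0.2,-1,0,0,0,0],[0.6,-0.2,-1,0,0,0,0],[0.6,-0.2,-1,0,0,0,0],[0.6,-0.2,-1,0,0,0,0],[0.6,-0.2,-1,0,0,0,0],[0.6,-0.2,-1,0,0,0,0],[0.6,-0.2,-1,0,0,0,0],[0.6,-0.2,-1,0,0,0,0],[0.6,-0.2,-1,0,0,0,0],[0.6,-0.2,-0.9,0,0,0,0],[0.6,0,0,0,0,0,0],[0.6,0,0,0,0,0,0]]]'
python3 -c "
from h import *
togo(.446,.381,.0265,0)
cm=robot.camera_model('wrist');u=proj(cm,(.446,.381,.02));print(u);lid((int(u[0]),int(u[1])),.019,90)
snap('wrist','w7')"
```

```text
time: 16.4
tool_pos: [0.594, -0.3361, 0.2013]
ee_rot: [0.001, 1.0, -0.0, 0.002]
contact_force: [-0.1, 0.5, -1.3]
grip_width: 0.601
finger_force: 0.0
lid 0.592 -0.3354 [0.078 0.08 ] 44.4
time: 18.95
tool_pos: [0.449, 0.3793, 0.1981]
ee_rot: [0.001, 1.0, -0.0, -0.001]
contact_force: [0.3, -1.1, -0.4]
grip_width: 0.597
finger_force: 0.0
t 18.95 pos [0.449  0.3793 0.1981] shift [-0.07 -0.05  4.29] turn [ 0.03  0.02 -0.01] F [ 0.3 -1.1 -0.4] w 0.597 0.0
[312.85241831 176.49760989]
lid 0.4458 0.3826 [0.104 0.103] 84.3
```

View pics/w7.png

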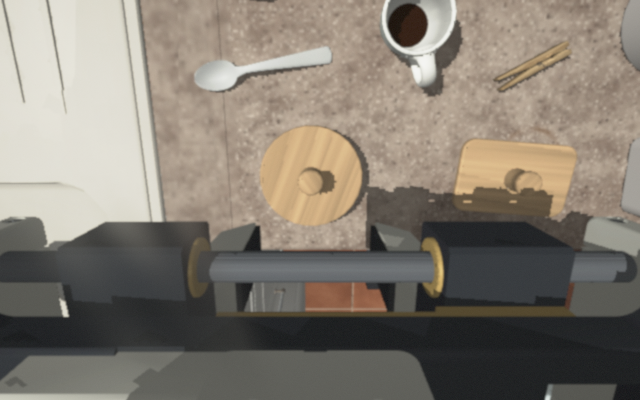

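```bash
python3 -m handwheel '[[[0.6,-0.07,-0.06,0.5,0,0,0],[0.6,0,0,1,0,0,0],[0.6,0,0,1,0,0,0],[0.6,0,0,1,0,0,0],[0.6,0,0,0.5,0,0,0],[0.6,0,0,0.29,0,0,0],[0.6,0,0,0,0,0,0],[0.6,0,0,0,0,0,0],[0,0,0,0,0,0,0],[0,0,0,0,0,0,0],[0,0,0,0,0,0,0],[0,0,0,0,0,0,0],[0,0,0,-0.5,0,0,0],[0,0,0,-1,0,0,0],[0,0,0,-1,0,0,0],[0,0,0,-1,0,0,0],[0,0,0,-0.5,0,0,0],[0,0,0,0,0,0,0]]]'
python3 -c "
from h import *
togo(.597,.0305,.184)"
```

```text
time: 21.3
tool_pos: [0.447, 0.3834, 0.1892]
ee_rot: [-0.001, 1.0, -0.0, 0.001]
contact_force: [-0.0, -0.6, -2.4]
grip_width: 0.257
finger_force: 30.0
t 21.3 pos [0.447  0.3834 0.1892] shift [3.75 8.82 0.12] turn [-0.03 -0.03 -0.01] F [-0.  -0.6 -2.4] w 0.257 30.0
```

```bash
python3 -c "
from h import *
cm=robot.camera_model('top')
for z in(0,.1,.2):print(z,[ray(cm,u,v,z)[:2].round(3).tolist() for u,v in((222,125),(290,138),(355,145))])"
```

```text
0 [[0.752, 0.307], [0.731, 0.102], [0.729, -0.09]]
0.1 [[0.711, 0.279], [0.693, 0.092], [0.691, -0.083]]
0.2 [[0.671, 0.251], [0.654, 0.083], [0.652, -0.075]]
```

```bash
python3 -m handwheel '[[[0,0.41,0.98,0,0,0,0],[0,0.41,0.98,0,0,0,0],[0,0.41,0.98,0,0,0,0],[0,0.41,0.98,0,0,0,0],[0,0.41,0.98,0,0,0,0],[0,0.41,0.98,0,0,0,0],[0,0.41,0.98,0,0,0,0],[0,0.41,0.98,0,0,0,0],[0,0.41,0.98,0,0,0,0],[0,0,0,0,0,0,0],[0,0,0,0,0,0,0]]]'
python3 -c "
from h import *
togo(.597,.0305,.0937)
snap('wrist','w8')"
```

```text
time: 22.68
tool_pos: [0.5931, 0.0304, 0.1865]
ee_rot: [-0.0, 1.0, -0.0, -0.001]
contact_force: [0.4, -0.2, -1.7]
grip_width: 0.254
finger_force: 30.0
t 22.68 pos [0.5931 0.0304 0.1865] shift [ 0.1  -0.    2.32] turn [-0.    0.03 -0.  ] F [ 0.4 -0.2 -1.7] w 0.254 30.0
```

View pics/w8.png

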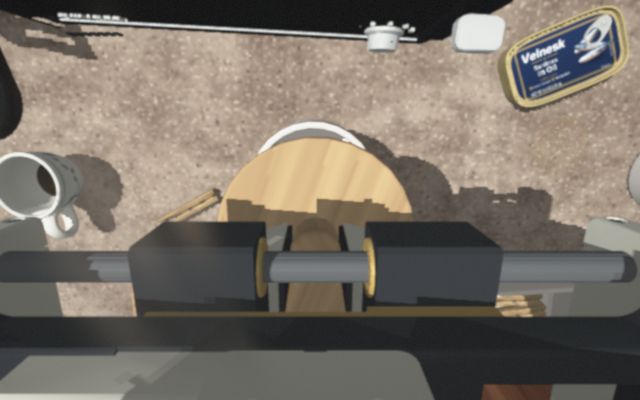

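```bash
python3 -c "
from h import *
cm=robot.camera_model('wrist');print(ray(cm,312,121.5,.078))"
python3 -m handwheel '[[[0,0.1,0,0.7,0,0,0],[0,0,0,0.6,0,0,0],[0,0,0,0.4,0,0,0],[0,0,0,0.2,0,0,0],[0,0,0,0.15,0,0,0],[0,0,0,0.1,0,0,0],[0,0,0,0.04,0,0,0],[0,0,0,0,0,0,0]]]'
```

```text
[0.64824646 0.03342877 0.078     ]
time: 23.72
tool_pos: [0.5981, 0.0299, 0.1005]
ee_rot: [-0.0, 1.0, -0.0, 0.0]
contact_force: [0.2, 0.3, -2.5]
grip_width: 0.252
finger_force: 30.0
```

```bash
python3 -m handwheel '[[[0,-0.03,-0.03,0.06,0,0,0],[0,0,0,0.05,0,0,0],[0,0,0,0.02,0,0,0],[0,0,0,0,0,0,0]]]'; python3 -m handwheel '[[[0,0,0,0.03,0,0,0],[0,0,0,0,0,0,0]]]';python3 -m handwheel '[[[0,0,0,0.02,0,0,0],[0,0,0,0,0,0,0]]]'
```

```text
time: 24.22
tool_pos: [0.5967, 0.0312, 0.095]
ee_rot: [0.0, 1.0, -0.0, -0.0]
contact_force: [-0.6, 0.2, -2.1]
grip_width: 0.252
finger_force: 30.0
time: 24.48
tool_pos: [0.5969, 0.0312, 0.0941]
ee_rot: [0.0, 1.0, -0.0, 0.0]
contact_force: [-0.1, 0.2, -0.2]
grip_width: 0.25
finger_force: 30.0
time: 24.72
tool_pos: [0.597, 0.0312, 0.094]
ee_rot: [0.0, 1.0, -0.0, 0.0]
contact_force: [-3.7, -0.5, 8.2]
grip_width: 0.253
finger_force: 30.0
```

```bash
python3 -m handwheel '[[[0,0,0,-0.02,0,0,0],[0.4,0,0,0,0,0,0],[0.5,0,0,0,0,0,0],[0.6,0,0,0,0,0,0],[0.6,0,0,-0.6,0,0,0],[0.6,0,0,-1,0,0,0],[0.6,0,0,-1,0,0,0],[0.6,0,0,0,0,0,0],[0.6,-0.95,-0.88,0,0,0,0],[0.6,-0.95,-0.88,0,0,0,0],[0.6,-0.95,-0.88,0,0,0,0],[0.6,-0.95,-0.88,0,0,0,0],[0.6,0,0,0,0,0,0],[0.6,0,0,0,0,0,0]]]'
python3 -c "
from h import *
togo(.444,.171,.0265,0)
cm=robot.camera_model('wrist');u=proj(cm,(.444,.171,.02));print(u);lid((int(u[0]),int(u[1])),.019,75)"
```

```text
time: 26.48
tool_pos: [0.445, 0.1714, 0.1975]
ee_rot: [0.0, 1.0, -0.0, -0.0]
contact_force: [0.6, -0.3, -0.4]
grip_width: 0.601
finger_force: 0.0
t 26.48 pos [0.445  0.1714 0.1975] shift [-0.02  0.01  4.27] turn [ 0.01  0.   -0.  ] F [ 0.6 -0.3 -0.4] w 0.601 0.0
[315.20591939 174.89765169]
lid 0.4441 0.1725 [0.117 0.075] 85.6
```

```bash
python3 -m handwheel '[[[0.6,-0.02,-0.02,0.5,0,0,0],[0.6,0,0,1,0,0,0],[0.6,0,0,1,0,0,0],[0.6,0,0,1,0,0,0],[0.6,0,0,0.5,0,0,0],[0.6,0,0,0.27,0,0,0],[0.6,0,0,0,0,0,0],[0.6,0,0,0,0,0,0],[0,0,0,0,0,0,0],[0,0,0,0,0,0,0],[0,0,0,0,0,0,0],[0,0,0,0,0,0,0],[0,0,0,-0.5,0,0,0],[0,0,0,-1,0,0,0],[0,0,0,-1,0,0,0],[0,0,0,-1,0,0,0],[0,0,0,-0.5,0,0,0],[0,0,0,0,0,0,0]]]'
python3 -m handwheel '[[[0,0.02,0.99,0,0,0,0],[0,0.02,0.99,0,0,0,0],[0,0.02,0.99,0,0,0,0],[0,0.02,0.99,0,0,0,0],[0,0.02,0.99,0,0,0,0],[0,0.02,0.99,0,0,0,0],[0,0.02,0.99,0,0,0,0],[0,0.02,0.99,0,0,0,0],[0,0.02,0.99,0,0,0,0],[0,0,0,0,0,0,-0.7],[0,0,0,0,0,0,-0.7],[0,0,0,0,0,0,-0.7],[0,0,0,0,0,0,0],[0,0,0,0,0,0,0]]]'
python3 -c "
from h import *
togo(.453,-.185,.184,8.6)
im=robot.capture('top');cv2.imwrite('pics/t9.png',im[:,:,::-1])
a=cv2.imread('pics/top0.png');print('jar edges in first top view')
cm=robot.camera_model('top');g=a[225:262,355:415];cv2.imwrite('pics/ob.png',cv2.resize(g,None,fx=12,fy=12,interpolation=cv2.INTER_CUBIC))"
```

```text
time: 28.78
tool_pos: [0.4447, 0.1731, 0.1882]
ee_rot: [-0.0, 1.0, -0.0, 0.001]
contact_force: [-0.6, 0.6, -2.4]
grip_width: 0.254
finger_force: 30.0
time: 30.52
tool_pos: [0.4507, -0.1835, 0.1863]
ee_rot: [-0.0, 0.997, 0.073, -0.001]
contact_force: [-0.1, -0.2, -1.3]
grip_width: 0.253
finger_force: 30.0
t 30.52 pos [ 0.4507 -0.1835  0.1863] shift [0.05 0.05 0.06] turn [-0.01  0.02 -0.07] F [-0.1 -0.2 -1.3] w 0.253 30.0
jar edges in first top view
```

View pics/ob.png

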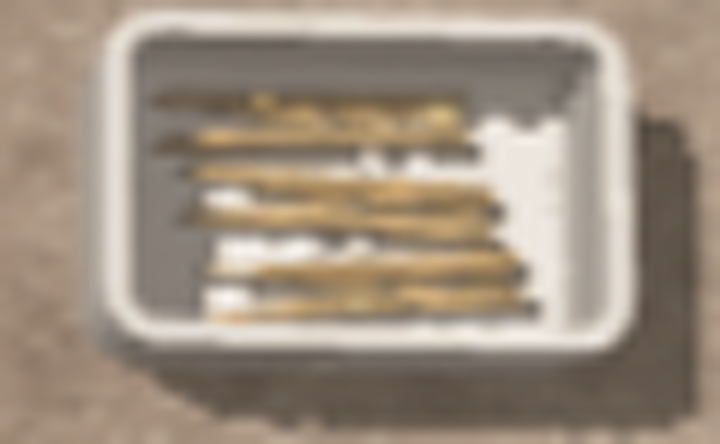

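```bash
python3 -c "
from h import *
cm=robot.camera_model('top')
f=lambda x,y:ray(cm,355+(x+.5)/12-.5,225+(y+.5)/12-.5,.056)[:2]
p=[f(*q) for q in((150,10),(590,21),(140,345),(600,353),(104,180),(634,180))]
print(np.round(p,4));
for a,b in((0,1),(2,3)):d=p[a]-p[b];print(np.degrees(np.arctan2(-d[0],d[1])))
print('centre x',np.mean([(q[0]) for q in p[:4]]),'y',(p[4][1]+p[5][1])/2)
im=snap('wrist','w9')"
```

```text
[[ 0.4849 -0.1353]
 [ 0.4922 -0.2328]
 [ 0.4106 -0.1383]
 [ 0.4189 -0.2388]
 [ 0.446  -0.1278]
 [ 0.4577 -0.2443]]
4.273531877231664
4.7033671120478076
centre x 0.4516305444262655 y -0.1860766272321104
```

View pics/w9.png

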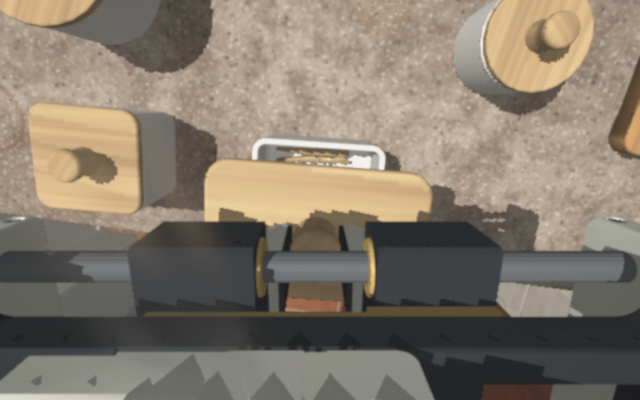

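```bash
python3 -m handwheel '[[[0,0.02,0.05,0.7,0,0,-0.07],[0,0,0,0.8,0,0,0],[0,0,0,0.6,0,0,0],[0,0,0,0.3,0,0,0],[0,0,0,0.2,0,0,0],[0,0,0,0.1,0,0,0],[0,0,0,0.05,0,0,0],[0,0,0,0,0,0,0]]]'
python3 -c "
from h import *
togo(.4516,-.186,.0715,8.8)"
```

```text
time: 31.62
tool_pos: [0.4525, -0.1855, 0.0775]
ee_rot: [0.0, 0.997, 0.076, 0.0]
contact_force: [-0.3, -0.9, -1.0]
grip_width: 0.251
finger_force: 30.0
t 31.62 pos [ 0.4525 -0.1855  0.0775] shift [-0.02  0.01  0.15] turn [ 0.01 -0.01 -0.03] F [-0.3 -0.9 -1. ] w 0.251 30.0
```

```bash
python3 -m handwheel '[[[0,0,0,0.06,0,0,0],[0,0,0,0.05,0,0,0],[0,0,0,0,0,0,0]]]'; python3 -m handwheel '[[[0,0,0,0.03,0,0,0],[0,0,0,0,0,0,0]]]';python3 -m handwheel '[[[0,0,0,0.02,0,0,0],[0,0,0,0,0,0,0]]]'
```

```text
time: 32.0
tool_pos: [0.4521, -0.1854, 0.0726]
ee_rot: [-0.0, 0.997, 0.076, -0.0]
contact_force: [0.5, -0.0, -1.3]
grip_width: 0.252
finger_force: 30.0
time: 32.25
tool_pos: [0.4522, -0.1855, 0.0715]
ee_rot: [-0.0, 0.997, 0.076, -0.0]
contact_force: [-0.1, 0.1, -0.9]
grip_width: 0.251
finger_force: 30.0
time: 32.5
tool_pos: [0.4522, -0.1855, 0.0712]
ee_rot: [0.0, 0.997, 0.076, 0.0]
contact_force: [-1.7, 1.2, 7.0]
grip_width: 0.252
finger_force: 30.0
```

Seated. I release it, rise, back off and check with the fixed cameras.

```bash
python3 -m handwheel '[[[0,0,0,-0.02,0,0,0],[0.4,0,0,0,0,0,0],[0.5,0,0,0,0,0,0],[0.6,0,0,0,0,0,0],[0.6,0,0,-0.6,0,0,0],[0.6,0,0,-1,0,0,0],[0.6,0,0,-1,0,0,0],[0.6,0,0,-1,0,0,0],[0.6,0,1,0,0,0,0],[0.6,0,1,0,0,0,0],[0.6,0,1,0,0,0,0],[0.6,0,1,0,0,0,0],[0.6,-0.5,1,0,0,0,0],[0.6,-0.5,1,0,0,0,0],[0.6,-0.5,1,0,0,0,0],[0.6,-0.5,1,0,0,0,0],[0.6,0,0,0,0,0,0],[0.6,0,0,0,0,0,0]]]'
python3 -c "
from h import *
t=snap('top','tf');s=snap('side','sf')
cm=robot.camera_model('top')
for n,x,y,z in(('sq',.4475,.002,.078),('sm',.593,-.335,.068),('big',.597,.031,.086),('ob',.452,-.186,.064)):
    u=proj(cm,(x,y,z));print(n);lid((int(u[0]),int(u[1])),z,28,'top',t)
a=cv2.resize(t[150:270,150:490],None,fx=2.35,fy=2.35,interpolation=cv2.INTER_CUBIC);b=cv2.resize(s[130:270,200:470],None,fx=2.2,fy=2.2,interpolation=cv2.INTER_CUBIC)
o=np.zeros((600,800,3),np.uint8);o[:a.shape[0],:a.shape[1]]=a;o[285:285+b.shape[0],:b.shape[1]]=b;cv2.imwrite('pics/fin.png',o[:,:,::-1])"
```

```text
time: 34.75
tool_pos: [0.4215, -0.5133, 0.2152]
ee_rot: [-0.0, 0.997, 0.076, 0.0]
contact_force: [0.0, 0.5, 0.2]
grip_width: 0.603
finger_force: 0.0
sq
lid 0.4489 0.0021 [0.086 0.086] 5.2
sm
lid 0.5919 -0.3375 [0.077 0.079] 5.7
big
lid 0.596 0.0301 [0.102 0.104] 5.8
ob
lid 0.4523 -0.1866 [0.076 0.116] 3.9
```

View pics/fin.png

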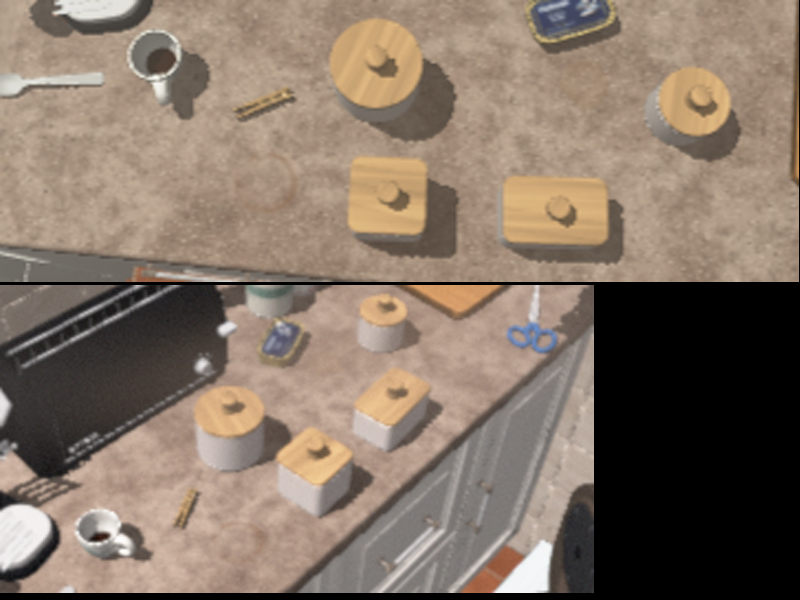

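All four lids lie flat and centred on their own jars, and the cup and the jars haven't moved.

```bash
python3 -c "
from bench import robot
print(robot.finish_job())"
```

```text
the job is handed in; nothing more can be done
None
```

All four jars are closed with their own lids, set down gently and checked in the final pictures to lie flat; the jars and the coffee cup were left in place, and the job was handed in at about 35 s of the 106 s allowed.

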